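# Still the swinging cup rack over the drip tray

### The arm

A 7-joint arm with a two-finger parallel gripper is mounted at the origin on the work surface. World frame = base frame: x ahead of the robot, y to its left, z up, the work surface at z = 0. Lengths are in m, angles in rad, forces in N, time in s.
With the tool pointing down it reaches from about 0.425 to 0.875 m from the base axis. Payload 4.7 kg.
Tool frame: the origin (TCP) lies midway between the tips of the shut fingers; the grasp point (between the pads) lies 19 mm behind it; z points along the fingers, y is the line along which they close (so a half turn about z gives the same grasp; the last joint's range is limited). The gripper opens to 87 mm and grips with 3 to 60 N. Pads are 19 mm wide; open, the fingers measure 117 mm over their backs; the gripper's body (75 mm by 190 mm) begins 51 mm behind the grasp point.
Start: joints at [-1.2, 0.321, -0.07, 1.45, 0.023, 1.371, -0.057], TCP at [0.227, 0.609, 0.183] pointing down, gripper open.
Joint ranges: [-2.86, 2.86], [-0.3, 2.09], [-1.38, 1.24], [0.06, 2.45], [-1.56, 4.7], [0.09, 2.05], [-2.69, 2.69]. Speed limits (rad/s): [2.57, 2.57, 3.14, 3.14, 3.14, 3.14, 3.14].

### API

Orientations are given as a rotation vector (axis times angle).
In Python, from bench import ctrl gives the robot as it stands. The module is installed in compiled form; this text tells all that it offers.
- The arm moves only by the tool carry_out, never from a script. Its argument "steps" is a list of rows, each a list of 7 numbers: the turn, a rotation vector about the world's x, y, z in degrees, then the shift along the world's x, y, z in cm, then the opening, from 0 (shut) to 1 (fully open). A call has 1 to 12 rows; each row is the pose to reach, as a shift and turn from the pose commanded when the call began; what a row does not reach only later rows make up. A row lasts 1/10 s, in which the tool goes at most 50 mm and 8.59 degrees, less where a joint would pass 70% of its speed; a pose out of reach is approached as far as the arm can. A call with a gripper value outside its range is refused whole. The fingers move at their own pace and stop on an object; "squeeze" is the grip in N (left out, the last holds). Time passes only in rows, so rows that repeat a pose let the fingers close. It gives the time, the measured TCP pose, the force, the opening and the grip force at its end, in the units of the state.
- ctrl.get_state(): the state, without advancing time (a new reading comes with each control period).
- ctrl.get_image(name): name is "scene" or "top"; returns a dict with "pixels" (420x560x3 uint8, red, green, blue), "camera_matrix" (3x3 intrinsics, pixels), "k1" (the pictures are not rectified: a ray, as slopes to the right and down, at radius r is drawn at 1 + k1 r^2 times it, then the intrinsics apply), "cam_to_world" (4x4, takes a point from camera to world coordinates). Camera axes: x right, y down, z forward; pixel columns grow to the right and rows downward; lengths in m; the calibration is good to about 2 mm. A picture is of the moment at which its call begins. There is no depth.
- ctrl.close_job(): hands the job in; it is judged then, once.
The state is a dict: "time": time; "joint_positions": joint angles; "qd": joint speeds; "joint_torque": joint torques, N m; "position": TCP position; "tool_rot": TCP orientation; "ft_force": force on the tool from outside, world axes, zero at the start; "torque": the same for the moment, N m; "grip_width": opening from 0.0 (shut) to 1.0 (fully open); "grip_force": force on a finger pad.
Only numpy, scipy, OpenCV 4.12 (cv2) and the standard library are available. Lean on these libraries where they do the work, as an engineer would, in place of code of your own. Each camera call takes 0.05 s, during which the arm holds its last target. There are 200 camera calls.

### The job

The cup rack on the glide rail is parked swung aside on its pin, above the pantry shelf. Pull the red knob up to free the rack and leave the pin up, glide the trolley along until the rack hangs over the middle of the drip tray, and bring the swinging to rest by moving the trolley only, without touching the rack, its cups or the spoon box and without swinging it wildly. Keep it still there for a good five seconds, then let go; leave the flask, the saucers and the date caddy alone.

Things in the scene. Friction and masses are not known exactly. Their poses are not given: they have to be found in the camera images.
- rail: Glide rail stand of steel, fixed, at a different place and yaw each time. Origin on the shelf below the middle of the swing plane; its y axis is the direction of travel, x points away from the robot at yaw 0. The 18 mm rail bar runs along y at rail x = +60 mm, height 265 mm, 780 mm long, with a post 20 mm thick (275 mm high) at each end (rail y = -380 and +380 mm).
- trolley (a joint): Travel of the grey trolley along the rail's y axis in m; 0 at the middle, stops at -0.22 and +0.22. The trolley weighs about 0.5 kg, with sliding friction of about 1.2 N plus 2 N per m/s, and stays where it is left. Its block is 95 mm (x, from rail x = -12 to +83 mm) by 50 mm (y), its top 283 mm above the shelf.
- pivot (a point): The rack's swing axis (parallel to the rail's x axis), in the trolley, at rail x = 0 and rail y = the trolley value, 165 mm above the shelf, straight below the red knob.
- pin (a joint): How far the parking pin is pulled up out of the trolley in m: 0 down (rack held aside), stop at 0.025. From 0.010 on the rack is free, let go all at once. Pulling takes about 3 N; it stays at the height where it is left, and the knob rides with the trolley.
- knob (a point): Middle of the red round knob on the pin: upright cylinder 30 mm in diameter, 40 mm high, on a vertical axis above the pivot; 315 mm above the shelf with the pin down. Grip it from above; beneath it there are 10 mm of free shank (pin down) above the trolley's top.
- tray: Drip tray of bare aluminium on the shelf below the rail, fixed, aligned with the rail, 130 mm (x) by 320 mm (y), 18 mm high, with a green strip 50 mm wide across its middle. Origin at the centre of its underside, below the line along which the pivot travels.
- flask: Pearl white vacuum flask with steel cap and a grip, standing at the right, 80 mm in diameter, 240 mm high, origin at the centre of its foot. Bystander.
- saucers: Two stacked white saucers beyond the rail, 144 mm in diameter, 34 mm high, origin at the centre of the underside. Bystander.
- caddy: Closed plastic date caddy with green lid standing at the left, 124 x 164 mm, 72 mm high, origin at the centre of the underside. Bystander.
- swing (a joint): Swing angle of the cup rack about the pivot in rad; positive when its spoon box swings towards the rail's +y, 0 hanging plumb, parked at about +0.30. Free pendulum, hardly damped (falls to a third in about 40 s): with trolley acceleration a (m/s2, along rail +y), angle'' = -w^2 (angle + a / 9.81), nominal w = 3.43 rad/s (period 1.83 s), varying by up to 15 percent.
- cuprack: The rigid cup rack, origin on the pivot axis, own axes those of the rail when plumb: gull-wing steel hanger 375 mm wide along y, two blue cups (68 mm wide, 74 mm high, centres 140 mm either side of the pivot and level with it) and a yellow spoon box (55 x 70 x 45 mm, 45 to 90 mm below the pivot). About 0.56 kg in all, of which the spoon box is 0.15 kg nominal, varying by about 30 percent.

How it is judged:
On the way, in this order (a step that is already met when the one before it is completed fails the run):
1. the pin is pulled up and the rack swings free (value of joint pin above 0.012 m), for 0.1 s.
2. the rack hangs over the middle of the tray, swinging less than 0.07 rad either way, for 4 s (horizontal distance between pivot and tray below 0.022 m and value of joint swing between -0.07 and 0.07 rad), for 4 s.
At the end, for the whole second after the job is handed in: The pin is up by more than 12 mm, the pivot stands within 22 mm (horizontally) of the tray's centre, the trolley is at rest, and the rack hangs within 0.07 rad of plumb (all of step 2 and value of joint pin above 0.012 m and velocity of joint trolley between -0.03 and 0.03 m/s); the robot touches nothing.
It fails at once if the robot touches the rack, its cups or the spoon box (more than 0.5 N) (contact force between any of the arm, the fingers and cuprack above 0.5 N).
It fails at once if the rack swings out by more than 0.55 rad (value of joint swing above 0.55 rad or value of joint swing below -0.55 rad).
It fails at once if the flask, saucers or date caddy are moved by more than 15 mm (distance of any of flask, saucers, caddy from where it was at the start of the episode above 0.015 m).
It also fails if it takes over 58 s, if anything falls off the work surface, if the arm or the gripper's body presses on something with over 40 N, if the wrist force passes 120 N, or if a joint passes its speed limit or range.

## Working session

There is one attempt and no reset: what is moved stays moved. The work goes in short steps, Python scripts to look and compute and a tool call to move; the robot and the scene stay as the last step left them, time stands still between calls to the robot, and variables do not carry over. Pictures are saved under pics/ and viewed, at most 10 in all, crops included, and the job is handed in when it is done.

Besides the shell and the picture viewer there is one more tool, called as name(argument=value, ...) on one line, values as JSON. carry_out: Moves the arm, as the interface text tells. Its arguments: {"type":"object","properties":{"steps":{"type":"array","items":{"type":"array","items":{"type":"number"}}},"squeeze":{"type":"number"}},"required":["steps"]}

```bash
mkdir -p pics
cat > h.py <<'E'
import numpy as np, cv2
from bench import ctrl
def ray(im,uv):
    K=im["camera_matrix"];K=np.array(K);T=np.array(im["cam_to_world"]);k=im["k1"]
    p=cv2.undistortPoints(np.array(uv,float).reshape(-1,1,2),K,np.array([k,0,0,0,0.])).reshape(-1,2)
    d=np.c_[p,np.ones(len(p))]@T[:3,:3].T
    return T[:3,3],d
def onz(im,uv,z):
    o,d=ray(im,uv); return o+d*((z-o[2])/d[:,2])[:,None]
def save(im,n): cv2.imwrite("pics/"+n,im["pixels"][:,:,::-1])
E
python3 - <<'E'
from h import *
for n in("scene","top"):
    im=ctrl.get_image(n); save(im,n+"0.png"); print(n,im["camera_matrix"],im["k1"],im["cam_to_world"])
    import pickle; pickle.dump(im,open(n+"0.pkl","wb"))
s=ctrl.get_state();print({k:s[k] for k in("time","position","tool_rot","grip_width","ft_force")})
E
```

```text
scene [[469.79519285   0.         281.45762738]
 [  0.         469.79519285 211.7840793 ]
 [  0.           0.           1.        ]] -0.15449381142483987 [[ 0.23574008  0.53827264 -0.80912865  1.91800428]
 [ 0.97179898 -0.12562172  0.19956435 -0.30699211]
 [ 0.0057759  -0.83335572 -0.55270688  1.0932959 ]
 [ 0.          0.          0.          1.        ]]
top [[538.58820749   0.         283.49101613]
 [  0.         538.58820749 203.73467659]
 [  0.           0.           1.        ]] -0.12155677726558349 [[ 0.01455634 -0.98328631  0.18148319  0.31611408]
 [-0.99987289 -0.01549508 -0.00375573  0.03090683]
 [ 0.00650506 -0.18140546 -0.98338687  1.85554929]
 [ 0.          0.          0.          1.        ]]
{'time': 0.1, 'position': array([0.22688645, 0.60849512, 0.18215303]), 'tool_rot': array([-5.57440697e-01, -3.09148199e+00,  2.78328176e-03]), 'grip_width': 1.0021053162457305, 'ft_force': array([0.02136584, 0.15716169, 0.43536293])}
```

View pics/scene0.png

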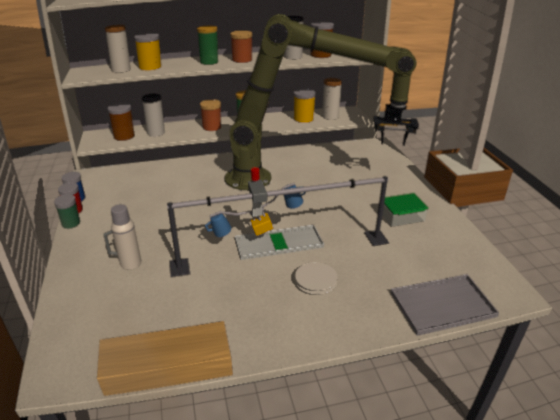

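View pics/top0.png

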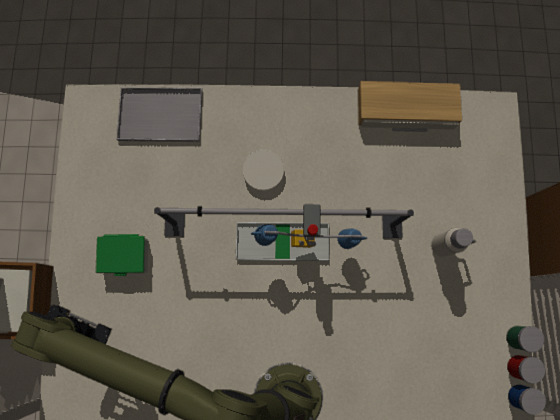

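The scene view shows the red knob at (255,174) and the green strip at (279,241). In the top view the knob is at (312,230), the tray spans about (238..329, 222..262) and the rail ends are at (157,211) and (411,213).

```bash
cat >> h.py <<'E'
def mask(im,c):
    h=cv2.cvtColor(im["pixels"],cv2.COLOR_RGB2HSV)
    H,S,V=[h[...,i].astype(int) for i in range(3)]
    if c=="red": return (((H<6)|(H>174))&(S>200)&(V>60)).astype(np.uint8)
    if c=="green": return ((H>50)&(H<80)&(S>150)&(V>40)).astype(np.uint8)
    if c=="blue": return ((H>100)&(H<120)&(S>110)&(V>40)).astype(np.uint8)
    if c=="yellow": return ((H>15)&(H<28)&(S>180)&(V>120)).astype(np.uint8)
def blobs(im,c,box):
    m=mask(im,c); u0,u1,v0,v1=box; z=np.zeros_like(m); z[v0:v1,u0:u1]=m[v0:v1,u0:u1]
    n,l,s,ce=cv2.connectedComponentsWithStats(z)
    return [(s[i].tolist(),ce[i].round(1).tolist()) for i in range(1,n) if s[i,4]>12]
def tri(a,ua,b,ub):
    o1,d1=ray(a,[ua]);o2,d2=ray(b,[ub]);d1,d2=d1[0],d2[0]
    t=np.linalg.lstsq(np.c_[d1,-d2],o2-o1,rcond=None)[0]
    p,q=o1+t[0]*d1,o2+t[1]*d2
    return (p+q)/2,np.linalg.norm(p-q)
E
python3 - <<'E'
from h import *
import pickle
S,T=[pickle.load(open(n+"0.pkl","rb")) for n in("scene","top")]
bs={"red":(240,270,160,190),"green":(265,295,225,255),"blue":(200,310,180,240),"yellow":(245,280,205,240)}
bt={"red":(295,330,215,245),"green":(265,300,215,265),"blue":(240,370,220,255),"yellow":(285,325,225,255)}
for c in bs: print(c,blobs(S,c,bs[c]),"| top",blobs(T,c,bt[c]))
b=blobs(S,"red",bs["red"])[0][1];t=blobs(T,"red",bt["red"])[0][1]
print("knob tri",tri(S,b,T,t),"top plane",onz(T,[t],.333))
big=cv2.resize(T["pixels"][190:280,140:430],None,fx=2.7,fy=2.7,interpolation=cv2.INTER_CUBIC)
c2=cv2.resize(S["pixels"][160:285,160:400],None,fx=2.7,fy=2.7,interpolation=cv2.INTER_CUBIC)
o=np.zeros((big.shape[0]+c2.shape[0],max(big.shape[1],c2.shape[1]),3),np.uint8);o[:big.shape[0],:big.shape[1]]=big;o[big.shape[0]:,:c2.shape[1]]=c2
cv2.imwrite("pics/crop.png",o[:,:,::-1]);print(o.shape)
E
```

```text
red [([251, 168, 8, 13, 90], [254.8, 173.5])] | top [([308, 225, 10, 10, 72], [312.4, 229.2])]
green [([271, 234, 16, 15, 161], [278.2, 241.0])] | top [([276, 226, 14, 7, 69], [282.9, 228.4]), ([276, 234, 13, 24, 292], [282.0, 246.2])]
blue [([286, 194, 16, 13, 163], [293.3, 200.2]), ([211, 215, 19, 21, 278], [219.9, 225.2])] | top [([252, 225, 24, 16, 212], [264.7, 232.7]), ([340, 230, 20, 5, 67], [349.6, 231.7]), ([338, 238, 10, 6, 42], [342.2, 239.8]), ([349, 238, 11, 6, 54], [354.0, 240.4])]
yellow [([251, 213, 22, 22, 279], [261.7, 224.5])] | top [([295, 230, 8, 4, 32], [298.5, 231.5]), ([295, 237, 12, 8, 56], [299.2, 240.0])]
knob tri (array([ 0.52710062, -0.05917754,  0.31475146]), np.float64(0.0006793742057291728)) top plane [[ 0.52453862 -0.05844045  0.333     ]]
(581, 783, 3)
```

View pics/crop.png

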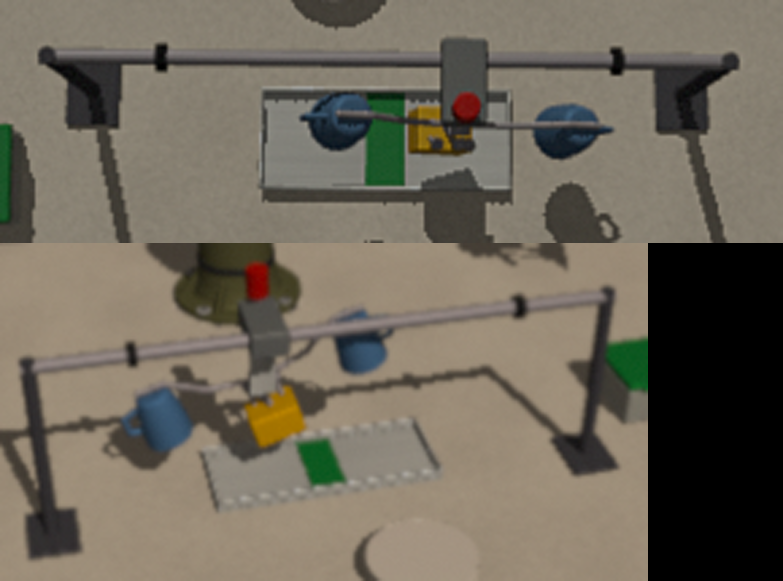

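The crop shows the tray's rim corners at about (263,90), (511,91), (511,189) and (263,188). The rail end knobs are at (45,55) and (731,62), the knob at (466,107). The rack's spoon box swings toward the tray, on the rail's +y side.

Run:
```python
from h import *
import pickle
S,T=[pickle.load(open(n+"0.pkl","rb")) for n in("scene","top")]
f=lambda L:[((u+.5)/2.7+139.5,(v+.5)/2.7+189.5) for u,v in L]
g=lambda L:[((u+.5)/2.7+159.5,(v-243+.5)/2.7+159.5) for u,v in L]
R=onz(T,f([(45,55),(731,62)]),.275);print("rail ends",R,np.linalg.norm(R[0]-R[1]))
d=R[0]-R[1];d/=np.linalg.norm(d);print("ydir",d,"yaw",np.degrees(np.arctan2(-d[0],d[1])))
m=R.mean(0);x=np.array([d[1],-d[0],0]);print("origin",m-.06*x)
C=onz(T,f([(263,90),(511,91),(511,189),(263,188)]),.018);print("tray",C,C.mean(0))
C2=onz(S,g([(202,452),(415,420),(439,472),(220,507)]),.018);print("tray S",C2,C2.mean(0))
p=np.array([.5271,-.0592,0]);
for t in(C.mean(0),C2.mean(0)): print("along",(t-p)@d,"off",(t-p)@x)
print("trolley",(p-(m-.06*x))@d)
ge=onz(T,f([(366,140),(405,140)]),.018);print("green",ge, ((ge.mean(0)-p)@d))
```

```text
rail ends [[ 0.58256616  0.40516124  0.275     ]
 [ 0.58661218 -0.35633578  0.275     ]] 0.7615077715286177
ydir [-0.00531317  0.99998589  0.        ] yaw 0.3044234319327305
origin [0.52459002 0.02409394 0.275     ]
tray [[ 0.58509907  0.18288586  0.018     ]
 [ 0.58872709 -0.13398959  0.018     ]
 [ 0.46349451 -0.13407227  0.018     ]
 [ 0.46002834  0.17929005  0.018     ]] [0.52433725 0.02352851 0.018     ]
tray S [[ 0.47350878 -0.1354282   0.018     ]
 [ 0.46675575  0.18207601  0.018     ]
 [ 0.5948283   0.17820108  0.018     ]
 [ 0.60122213 -0.13114049  0.018     ]] [0.53407874 0.0234271  0.018     ]
along 0.08274202422865173 off -0.00232315769277387
along 0.08258885175961846 off 0.007417655324437762
trolley -0.08330610349503845
green [[0.52307148 0.05024103 0.018     ]
 [0.52383003 0.0007432  0.018     ]] 0.08471030915235715
```

carry_out(steps=[[0, 0, 7, 0, 0, 5, 1], [0, 0, 14, 1, -1, 10, 1], [0, 0, 20.7, 4, -4, 14, 1], [0, 0, 20.7, 7, -8, 17, 1], [0, 0, 20.7, 10, -12, 19, 1], [0, 0, 20.7, 13, -16, 20, 1], [0, 0, 20.7, 16, -20, 21, 1], [0, 0, 20.7, 19, -24, 22, 1], [0, 0, 20.7, 22, -28, 22, 1], [0, 0, 20.7, 24, -32.5, 22, 1], [0, 0, 20.7, 25.5, -37, 22, 1], [0, 0, 20.7, 27, -41.5, 22, 1]])

```text
time: 1.3
position: [0.4919, 0.2083, 0.4026]
tool_rot: [0.007, -3.141, 0.0]
ft_force: [0.9, 0.3, -0.2]
grip_width: 0.997
grip_force: 0.0
```

carry_out(steps=[[0, 0, 0, 0.8, -4.5, 0, 1], [0, 0, 0, 1.4, -9, 0, 1], [0, 0, 0, 1.9, -13.5, 0, 1], [0, 0, 0, 2.3, -17.5, 0, 1], [0, 0, 0, 2.6, -21, 0, 1], [0, 0, 0, 2.8, -23.5, 0, 1], [0, 0, 0, 2.9, -25, 0, 1], [0, 0, 0, 2.9, -25.2, 0, 1], [0, 0, 0, 2.9, -25.2, 0, 1]])

```text
time: 2.2
position: [0.5202, -0.0413, 0.4029]
tool_rot: [0.007, -3.141, -0.001]
ft_force: [0.2, 0.2, -0.3]
grip_width: 1.002
grip_force: 0.0
```

Run:
```python
from h import *
S=ctrl.get_image("scene");T=ctrl.get_image("top")
o=np.vstack([cv2.resize(T["pixels"][180:290,230:400],None,fx=2.7,fy=2.7),cv2.resize(S["pixels"][110:220,180:350],None,fx=2.7,fy=2.7)])
cv2.imwrite("pics/above.png",o[:,:,::-1])
s=ctrl.get_state();print(s["time"],s["position"],s["tool_rot"],s["ft_force"])
```

```text
2.3 [ 0.52035048 -0.04006113  0.40289449] [ 1.05707829e-02 -3.14111390e+00 -9.47884564e-04] [ 0.57942563 -0.0787159   0.10094607]
```

View pics/above.png

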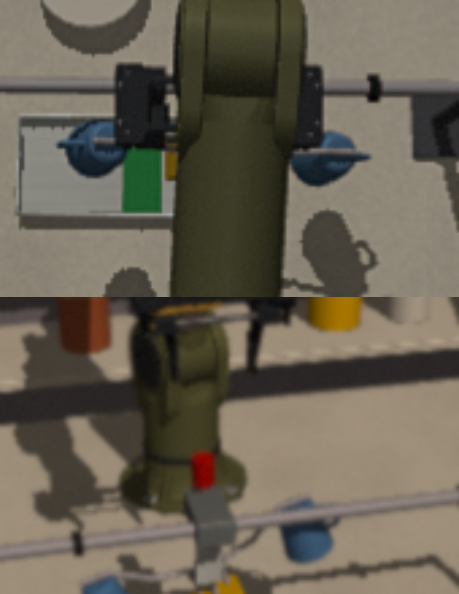

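The gripper hangs over the trolley with its fingers astride along y. By the TCP reading it still has to go +6 mm in x and -19 mm in y, and then down.

carry_out(steps=[[0, 0, 0, 0.6, -1.9, 0, 1], [0, 0, 0, 0.6, -1.9, -2, 1], [0, 0, 0, 0.6, -1.9, -5, 1], [0, 0, 0, 0.6, -1.9, -8, 1], [0, 0, 0, 0.6, -1.9, -10, 1], [0, 0, 0, 0.6, -1.9, -10.4, 1], [0, 0, 0, 0.6, -1.9, -10.4, 0.7], [0, 0, 0, 0.6, -1.9, -10.4, 0.5]], squeeze=30)

```text
time: 3.1
position: [0.5271, -0.0602, 0.3005]
tool_rot: [-0.009, 3.14, 0.0]
ft_force: [0.0, 0.3, -0.5]
grip_width: 0.896
grip_force: 0.0
```

carry_out(steps=[[0, 0, 0, 0, 0, -0.2, 0.1], [0, 0, 0, 0, 0, -0.2, 0.1], [0, 0, 0, 0, 0, -0.2, 0.1], [0, 0, 0, 0, 0, -0.2, 0.1], [0, 0, 0, 0, 0, -0.2, 0.1], [0, 0, 0, 0, 0, -0.2, 0.1], [0, 0, 0, 0, 0, -0.2, 0.1], [0, 0, 0, 0, 0, -0.2, 0.1]], squeeze=30)

```text
time: 3.9
position: [0.5264, -0.0607, 0.2972]
tool_rot: [-0.007, 3.142, 0.0]
ft_force: [0.0, -0.3, 0.1]
grip_width: 0.174
grip_force: 0.0
```

Run:
```python
from h import *
S=ctrl.get_image("scene")
cv2.imwrite("pics/grip.png",cv2.resize(S["pixels"][110:240,180:350],None,fx=4,fy=4)[:,:,::-1])
s=ctrl.get_state();print(s["time"],s["position"],s["grip_width"],s["grip_force"])
```

```text
3.95 [ 0.52635087 -0.06067925  0.29713643] 0.14522247668934882 0.0
```

View pics/grip.png

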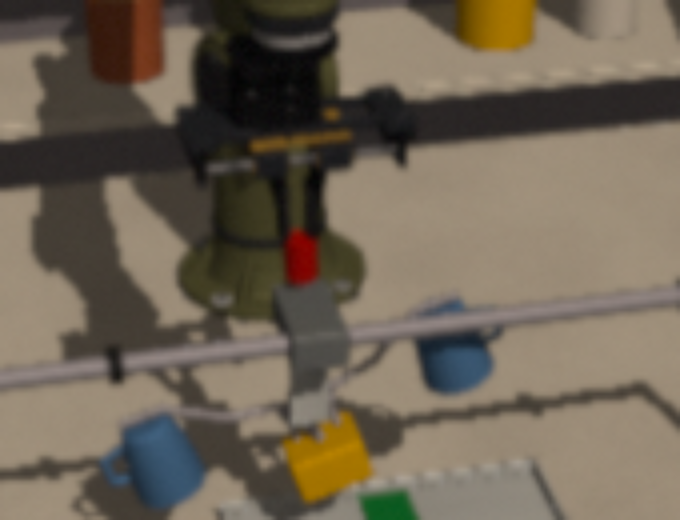

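The fingers are closing on nothing. The knob at crop (300,258) is fully visible and the fingertips end near crop y 235, at its top or behind it. I will project the TCP into the images to check.

```bash
cat >> h.py <<'E'
def proj(im,P):
    T=np.linalg.inv(np.array(im["cam_to_world"]));r=cv2.Rodrigues(T[:3,:3])[0]
    return cv2.projectPoints(np.array(P,float).reshape(-1,1,3),r,T[:3,3],np.array(im["camera_matrix"]),np.array([im["k1"],0,0,0,0.]))[0].reshape(-1,2)
E
python3 - <<'E'
from h import *
import pickle
S0=pickle.load(open("scene0.pkl","rb"));T0=pickle.load(open("top0.pkl","rb"))
p=np.array([.2269,.6085,.1822]);yd=np.array([.349,.937,0]);P=[p,p+.05*yd,p-.05*yd]
print("start S",proj(S0,P)," T",proj(T0,P))
q=proj(S0,[[.5264,-.0607,.2971],[.5264,-.0607,.335],[.527,-.059,.335],[.527,-.059,.295]]);print("now",q,(q-[180,110])*4)
a=cv2.resize(S0["pixels"][90:165,350:440],None,fx=5,fy=5);b=cv2.resize(T0["pixels"][300:375,20:120],None,fx=5,fy=5)
o=np.zeros((750,500,3),np.uint8);o[:375,:450]=a;o[375:]=b;o=cv2.resize(o,(400,600))
cv2.imwrite("pics/start.png",o[:,:,::-1])
s=ctrl.get_state();print(s["joint_positions"])
E
```

```text
start S [[391.28090404 151.64107222]
 [402.55945013 152.40716028]
 [379.9931061  150.887713  ]]  T [[ 92.72935447 327.41289397]
 [ 78.43906139 321.18022967]
 [107.1703205  333.66271025]]
now [[254.35363056 177.94730539]
 [254.07674385 168.23132486]
 [254.6012232  168.25856534]
 [254.8865243  178.50677887]] [[297.41452224 271.78922157]
 [296.30697541 232.92529945]
 [298.40489278 233.03426137]
 [299.54609718 274.02711549]]
[-0.38029966  0.02286505  0.45679073  1.5737782  -0.01014038  1.54726036
  1.65189601]
```

View pics/start.png

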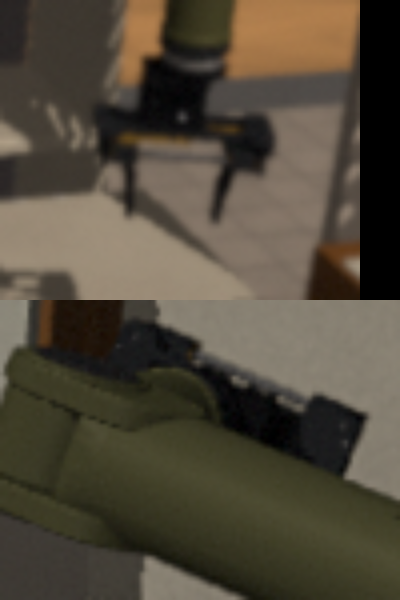

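Run:
```python
from h import *
import pickle
S0=pickle.load(open("scene0.pkl","rb"));T0=pickle.load(open("top0.pkl","rb"))
print("body end tri",tri(S0,(377,122),T0,(110,336)),"exp",.2269-.095*.349,.6085-.095*.937)
for z in(.45,.5,.55):
    e=onz(T0,[(273.3,204.1),(273.3,233.7),(349.3,204.1),(349.3,233.7)],z);print(z,e[0]-e[2],e[0]-e[1],e.mean(0))
print("above tips",proj(S0,[[.5203,y,.403] for y in(-.09,-.04,.01)]))
print("now if z+.038",proj(S0,[[.5264,-.0607,.335]]),"if x-.055",proj(S0,[[.4714,-.0607,.297]]))
```

```text
body end tri (array([0.21520617, 0.51767886, 0.32373663]), np.float64(0.019078621793352988)) exp 0.193745 0.519485
0.45 [-0.0031821   0.20209954  0.        ] [0.07906681 0.00141244 0.        ] [ 0.53609207 -0.04870661  0.45      ]
0.5 [-0.0030689   0.19491019  0.        ] [0.07625415 0.0013622  0.        ] [ 0.52826673 -0.0458745   0.5       ]
0.55 [-0.0029557   0.18772085  0.        ] [0.07344148 0.00131195 0.        ] [ 0.52044139 -0.04304239  0.55      ]
above tips [[244.56727122 150.30194454]
 [259.31806684 148.78538801]
 [273.89841918 147.30631631]]
now if z+.038 [[254.07674385 168.23132486]] if x-.055 [[251.43132355 170.5316545 ]]
```

All three views put the fingertips 36–45 mm higher than the reported TCP, while x and y agree. I will open the fingers, go down 36 mm and look again.

carry_out(steps=[[0, 0, 0, 0, 0, 0.2, 1], [0, 0, 0, 0, 0, 0.2, 1], [0, 0, 0, 0, 0, 0.2, 1], [0, 0, 0, 0, 0, 0.2, 1], [0, 0, 0, 0, 0, 0.2, 1], [0, 0, 0, 0, 0, 0.2, 1], [0, 0, 0, 0, 0, -0.8, 1], [0, 0, 0, 0, 0, -1.8, 1], [0, 0, 0, 0, 0, -2.8, 1], [0, 0, 0, 0, 0, -3.6, 1], [0, 0, 0, 0, 0, -3.6, 1]])

```text
time: 5.05
position: [0.5254, -0.0606, 0.2593]
tool_rot: [0.007, -3.139, 0.0]
ft_force: [-0.1, 0.6, 0.2]
grip_width: 0.985
grip_force: 0.0
```

Run:
```python
from h import *
S=ctrl.get_image("scene")
cv2.imwrite("pics/grip2.png",cv2.resize(S["pixels"][110:240,180:350],None,fx=4,fy=4)[:,:,::-1])
s=ctrl.get_state();print(s["time"],s["position"],s["grip_width"],s["ft_force"])
```

```text
5.1 [ 0.52586704 -0.06059945  0.26031085] 0.9929864236791074 [-0.04337525 -0.48267989  0.0968057 ]
```

View pics/grip2.png

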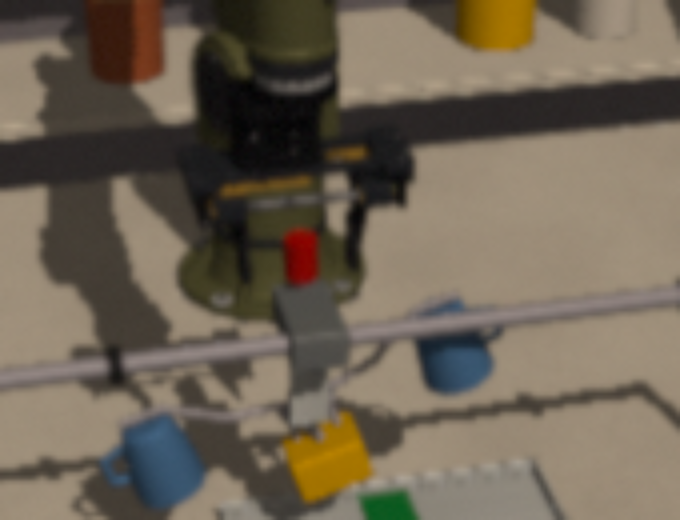

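The fingers now stand either side of the knob, with tips at (245,282) and (355,265) level with the knob's bottom edge. Closing now.

carry_out(steps=[[0, 0, 0, 0, 0, 0, 0.1], [0, 0, 0, 0, 0, 0, 0.1], [0, 0, 0, 0, 0, 0, 0.1], [0, 0, 0, 0, 0, 0, 0.1], [0, 0, 0, 0, 0, 0, 0.1], [0, 0, 0, 0, 0, 0, 0.1], [0, 0, 0, 0, 0, 0, 0.1], [0, 0, 0, 0, 0, 0, 0.1]], squeeze=35)

```text
time: 5.9
position: [0.5263, -0.0602, 0.2611]
tool_rot: [-0.008, 3.142, 0.001]
ft_force: [-0.2, 0.9, 1.1]
grip_width: 0.355
grip_force: 0.3
```

carry_out(steps=[[0, 0, 0, 0, 0, 0, 0.1], [0, 0, 0, 0, 0, 0, 0.1], [0, 0, 0, 0, 0, 0, 0.1]])

```text
time: 6.2
position: [0.5264, -0.0604, 0.2612]
tool_rot: [-0.008, 3.142, 0.001]
ft_force: [-0.7, 1.9, -0.2]
grip_width: 0.334
grip_force: 35.0
```

carry_out(steps=[[0, 0, 0, 0, 0, 0.7, 0.1], [0, 0, 0, 0, 0, 1.4, 0.1], [0, 0, 0, 0, 0, 1.9, 0.1], [0, 0, 0, 0, 0, 1.9, 0.1]])

```text
time: 6.6
position: [0.5264, -0.0606, 0.2814]
tool_rot: [-0.007, 3.141, 0.001]
ft_force: [-1.6, 1.2, 2.1]
grip_width: 0.336
grip_force: 35.0
```

```bash
cat >> h.py <<'E'
def theta(im):
    b=sorted(blobs(im,"blue",(180,350,150,260)),key=lambda q:-q[0][4])[:2]
    o,d=ray(im,[q[1] for q in b]); P=o+d*((.526-o[0])/d[:,0])[:,None]
    P=P[np.argsort(P[:,1])]; v=P[1]-P[0]
    return np.arctan2(v[2],v[1]),np.hypot(v[1],v[2])
def track(n):
    R=[]
    for i in range(n):
        t=ctrl.get_state()["time"]; im=ctrl.get_image("scene"); a,l=theta(im); R.append((t,a,l))
    return np.array(R)
def fit(R,w0=None):
    from scipy.optimize import least_squares
    t=R[:,0]-R[-1,0]
    f=lambda p:p[0]*np.cos(p[3]*t)+p[1]*np.sin(p[3]*t)+p[2]-R[:,1]
    g=lambda p:f([p[0],p[1],p[2],w0])
    s=least_squares(f,[.1,.1,0,3.43]) if w0 is None else least_squares(g,[.1,.1,0])
    return s.x,np.sqrt(np.mean(s.fun**2))
E
python3 - <<'E'
from h import *
import pickle
print("parked",theta(pickle.load(open("scene0.pkl","rb"))))
R=track(34);np.save("r1.npy",R)
print(R.round(3).tolist());print(fit(R))
s=ctrl.get_state();print(s["time"],s["position"],s["grip_force"],s["ft_force"])
E
```

```text
parked (np.float64(0.24301975060844497), np.float64(0.2802922434326068))
[[6.6, 0.137, 0.28], [6.65, 0.1, 0.279], [6.7, 0.058, 0.28], [6.75, 0.006, 0.279], [6.8, -0.046, 0.279], [6.85, -0.085, 0.28], [6.9, -0.125, 0.279], [6.95, -0.16, 0.278], [7.0, -0.193, 0.278], [7.05, -0.21, 0.278], [7.1, -0.228, 0.277], [7.15, -0.234, 0.278], [7.2, -0.232, 0.278], [7.25, -0.221, 0.278], [7.3, -0.204, 0.278], [7.35, -0.181, 0.278], [7.4, -0.142, 0.279], [7.45, -0.099, 0.279], [7.5, -0.066, 0.279], [7.55, -0.016, 0.279], [7.6, 0.034, 0.279], [7.65, 0.077, 0.28], [7.7, 0.12, 0.28], [7.75, 0.16, 0.28], [7.8, 0.188, 0.281], [7.85, 0.215, 0.28], [7.9, 0.227, 0.28], [7.95, 0.236, 0.28], [8.0, 0.233, 0.28], [8.05, 0.229, 0.28], [8.1, 0.213, 0.281], [8.15, 0.192, 0.28], [8.2, 0.16, 0.28], [8.25, 0.121, 0.28]]
(array([ 1.16964041e-01, -2.07322854e-01,  2.47317902e-03,  3.85870018e+00]), np.float64(0.003236706388174402))
8.3 [ 0.52635983 -0.06070866  0.28013754] 35.00032047042623 [-0.4605631   0.46196964  1.26807833]
```

```bash
cat >> h.py <<'E'
def plan(p,dt0,D,n=12,lag=.03,rest=2):
    """rows x_1..x_n (m); p fit at t_ref, dt0 = time from t_ref to move start"""
    from scipy.optimize import minimize
    a,b,_,w=p; h=.1; T=n*h+lag
    def state(x,t):
        xx=np.r_[0,0,x,x[-1]]; dv=np.diff(np.diff(xx))/h; tk=np.arange(len(dv))*h+lag
        th=a*np.cos(w*(t+dt0))+b*np.sin(w*(t+dt0)); q=-w*a*np.sin(w*(t+dt0))+w*b*np.cos(w*(t+dt0))
        m=tk<=t+1e-9; s=t-tk[m]; k=-(w*w/9.81)*dv[m]
        return th+(k*np.sin(w*s)/w).sum(), q+(k*np.cos(w*s)).sum()
    full=lambda y:np.r_[y,[D]*rest]
    con={"type":"eq","fun":lambda y:np.array(state(full(y),T+.1))*[1,1/w]}
    cost=lambda y:1e3*np.sum(np.diff(np.diff(np.r_[0,0,full(y),D]))**2)
    r=minimize(cost,np.linspace(0,D,n-rest),constraints=con,method="SLSQP",bounds=[(-.12,.26)]*(n-rest),options=dict(maxiter=500,ftol=1e-10))
    x=full(r.x); xr=x.round(3)
    print(r.success,"cm",(x*100).round(1).tolist(),"max step",np.abs(np.diff(np.r_[0,x])).max())
    for l in(0,.03,.06):
        pass
    print("theta",[round(state(xr,t)[0],3) for t in np.arange(.1,T+.1,.1)],"end",state(xr,T+.1))
    return x
E
python3 - <<'E'
from h import *
p,_=fit(np.load("r1.npy")); plan(p,.05,.083); plan(p,.05,.083,n=10)
E
```

```text
True cm [4.1, 8.1, 9.4, 7.6, 3.3, -1.5, -5.0, -5.4, -2.4, 3.2, 8.3, 8.3] max step 0.05537667668091337
theta [np.float64(-0.059), np.float64(-0.201), np.float64(-0.285), np.float64(-0.283), np.float64(-0.198), np.float64(-0.068), np.float64(0.061), np.float64(0.142), np.float64(0.153), np.float64(0.099), np.float64(0.023), np.float64(-0.0), np.float64(-0.0)] end (np.float64(-3.730220840689191e-05), np.float64(0.0005836288261742983))
True cm [8.9, 15.7, 15.7, 9.1, -0.0, -6.7, -7.0, -0.4, 8.3, 8.3] max step 0.0914860573355318
theta [np.float64(-0.109), np.float64(-0.295), np.float64(-0.357), np.float64(-0.267), np.float64(-0.08), np.float64(0.104), np.float64(0.194), np.float64(0.155), np.float64(0.04), np.float64(0.0), np.float64(0.0)] end (np.float64(-2.399101286271188e-06), np.float64(-0.0006796064659536638))
```

Run:
```python
from h import *
p,_=fit(np.load("r1.npy")); plan(p,.05,.083,n=18); plan(p,.05,.083,n=24)
```

```text
True cm [-0.2, -0.8, -1.7, -2.9, -4.1, -5.3, -6.2, -6.5, -6.2, -5.2, -3.5, -1.4, 1.1, 3.6, 5.8, 7.4, 8.3, 8.3] max step 0.024716886572309093
theta [np.float64(-0.013), np.float64(-0.095), np.float64(-0.157), np.float64(-0.192), np.float64(-0.197), np.float64(-0.173), np.float64(-0.127), np.float64(-0.07), np.float64(-0.012), np.float64(0.039), np.float64(0.072), np.float64(0.088), np.float64(0.085), np.float64(0.068), np.float64(0.044), np.float64(0.021), np.float64(0.005), np.float64(0.001), np.float64(0.001)] end (np.float64(0.0005123055329586124), np.float64(-0.0006277770093553459))
True cm [-0.3, -1.0, -2.0, -3.2, -4.3, -5.3, -5.9, -6.0, -5.4, -4.3, -2.6, -0.6, 1.7, 4.0, 6.0, 7.7, 8.9, 9.6, 9.7, 9.5, 9.1, 8.6, 8.3, 8.3] max step 0.022703662343609786
theta [np.float64(-0.012), np.float64(-0.092), np.float64(-0.154), np.float64(-0.189), np.float64(-0.197), np.float64(-0.177), np.float64(-0.136), np.float64(-0.082), np.float64(-0.025), np.float64(0.026), np.float64(0.066), np.float64(0.09), np.float64(0.096), np.float64(0.086), np.float64(0.068), np.float64(0.043), np.float64(0.019), np.float64(-0.0), np.float64(-0.011), np.float64(-0.014), np.float64(-0.012), np.float64(-0.006), np.float64(-0.001), np.float64(0.001), np.float64(0.0)] end (np.float64(0.00027547507089775713), np.float64(-0.0022673056460338348))
```

carry_out(steps=[[0, 0, 0, 0, -0.2, 0, 0.1], [0, 0, 0, 0, -0.8, 0, 0.1], [0, 0, 0, 0, -1.7, 0, 0.1], [0, 0, 0, 0, -2.9, 0, 0.1], [0, 0, 0, 0, -4.1, 0, 0.1], [0, 0, 0, 0, -5.3, 0, 0.1], [0, 0, 0, 0, -6.2, 0, 0.1], [0, 0, 0, 0, -6.5, 0, 0.1], [0, 0, 0, 0, -6.2, 0, 0.1], [0, 0, 0, 0, -5.2, 0, 0.1], [0, 0, 0, 0, -3.5, 0, 0.1], [0, 0, 0, 0, -1.4, 0, 0.1]])

```text
time: 9.5
position: [0.5263, -0.0751, 0.2801]
tool_rot: [-0.005, 3.141, -0.002]
ft_force: [3.8, -1.3, -0.3]
grip_width: 0.336
grip_force: 35.0
```

carry_out(steps=[[0, 0, 0, 0, 2.5, 0, 0.1], [0, 0, 0, 0, 5.0, 0, 0.1], [0, 0, 0, 0, 7.2, 0, 0.1], [0, 0, 0, 0, 8.8, 0, 0.1], [0, 0, 0, 0, 9.7, 0, 0.1], [0, 0, 0, 0, 9.7, 0, 0.1]])

```text
time: 10.1
position: [0.5258, 0.0247, 0.2801]
tool_rot: [0.012, -3.14, -0.002]
ft_force: [1.0, 1.9, -0.4]
grip_width: 0.338
grip_force: 35.0
```

Run:
```python
from h import *
R=track(28);np.save("r2.npy",R)
p,e=fit(R,3.859);print(R[::3,1].round(3),p,np.hypot(*p[:2]),e)
s=ctrl.get_state();print(s["time"],s["position"],s["grip_force"],s["ft_force"])
S=ctrl.get_image("scene");b=blobs(S,"red",(240,300,145,190))
o,d=ray(S,[b[0][1]]);print(b,"knob in plane x=.525",o+d[0]*(.525-o[0])/d[0][0])
p=np.r_[p,3.859];plan(p,.1,0.0,n=12)
```

```text
[ 0.018  0.003 -0.015 -0.028 -0.03  -0.024 -0.01   0.011  0.026  0.031] [0.03076685 0.00409486 0.00102901] 0.031038151613696052 0.001718325891739195
11.5 [0.52601611 0.02233096 0.28008085] 35.00034685945138 [-4.89234524 -0.71300692  1.20691246]
[([274, 161, 9, 12, 81], [278.2, 166.1])] knob in plane x=.525 [0.525      0.02391573 0.33224704]
True cm [0.5, 1.0, 1.3, 1.3, 1.0, 0.5, 0.0, -0.3, -0.4, -0.2, 0.0, 0.0] max step 0.005330067656622408
theta [np.float64(0.02), np.float64(0.004), np.float64(-0.01), np.float64(-0.018), np.float64(-0.02), np.float64(-0.015), np.float64(-0.007), np.float64(0.0), np.float64(0.004), np.float64(0.004), np.float64(0.001), np.float64(0.0), np.float64(0.0)] end (np.float64(0.00047123794100989436), np.float64(0.0012454620157168056))
```

Swing is 0.031 rad, the knob is at y=0.024 (tray 0.0235) and the pin is about 17 mm up. One small trim will damp the rest.

carry_out(steps=[[0, 0, 0, 0, 0.5, 0, 0.1], [0, 0, 0, 0, 1.0, 0, 0.1], [0, 0, 0, 0, 1.3, 0, 0.1], [0, 0, 0, 0, 1.3, 0, 0.1], [0, 0, 0, 0, 1.0, 0, 0.1], [0, 0, 0, 0, 0.5, 0, 0.1], [0, 0, 0, 0, 0, 0, 0.1], [0, 0, 0, 0, -0.3, 0, 0.1], [0, 0, 0, 0, -0.4, 0, 0.1], [0, 0, 0, 0, -0.2, 0, 0.1], [0, 0, 0, 0, 0, 0, 0.1], [0, 0, 0, 0, 0, 0, 0.1]])

```text
time: 12.75
position: [0.526, 0.0224, 0.28]
tool_rot: [0.007, -3.141, 0.0]
ft_force: [-5.2, -0.4, 1.7]
grip_width: 0.329
grip_force: 35.0
```

Run:
```python
from h import *
R=track(30)
p,e=fit(R,3.859);print(R[::3,1].round(3),p,np.hypot(*p[:2]),e)
s=ctrl.get_state();print(s["time"],s["position"],s["ft_force"])
```

```text
[-0.     0.001  0.001  0.003  0.001  0.005  0.003  0.001  0.003  0.001] [-0.00090735 -0.00024552  0.00164199] 0.0009399792295057513 0.0011038531594405598
14.25 [0.52602444 0.02237122 0.280003  ] [-5.5060395   0.65870115  1.94496395]
```

carry_out(steps=[[0, 0, 0, 0, 0, 0, 0.1], [0, 0, 0, 0, 0, 0, 0.1], [0, 0, 0, 0, 0, 0, 0.1], [0, 0, 0, 0, 0, 0, 0.1], [0, 0, 0, 0, 0, 0, 0.1], [0, 0, 0, 0, 0, 0, 0.1], [0, 0, 0, 0, 0, 0, 0.1], [0, 0, 0, 0, 0, 0, 0.1], [0, 0, 0, 0, 0, 0, 0.1], [0, 0, 0, 0, 0, 0, 0.1], [0, 0, 0, 0, 0, 0, 0.1], [0, 0, 0, 0, 0, 0, 0.1]])

```text
time: 15.45
position: [0.526, 0.0224, 0.28]
tool_rot: [0.007, -3.141, -0.0]
ft_force: [-6.0, -0.3, 1.8]
grip_width: 0.335
grip_force: 35.0
```

carry_out(steps=[[0, 0, 0, 0, 0, 0, 0.1], [0, 0, 0, 0, 0, 0, 0.1], [0, 0, 0, 0, 0, 0, 0.1], [0, 0, 0, 0, 0, 0, 0.1], [0, 0, 0, 0, 0, 0, 0.1], [0, 0, 0, 0, 0, 0, 0.1], [0, 0, 0, 0, 0, 0, 0.1], [0, 0, 0, 0, 0, 0, 0.1], [0, 0, 0, 0, 0, 0, 0.1], [0, 0, 0, 0, 0, 0, 0.1], [0, 0, 0, 0, 0, 0, 0.1], [0, 0, 0, 0, 0, 0, 0.1]])

```text
time: 16.65
position: [0.526, 0.0223, 0.28]
tool_rot: [0.007, -3.141, -0.0]
ft_force: [-4.7, -0.3, 2.4]
grip_width: 0.334
grip_force: 35.0
```

carry_out(steps=[[0, 0, 0, 0, 0, 0, 0.1], [0, 0, 0, 0, 0, 0, 0.1], [0, 0, 0, 0, 0, 0, 0.1], [0, 0, 0, 0, 0, 0, 0.1], [0, 0, 0, 0, 0, 0, 0.1], [0, 0, 0, 0, 0, 0, 0.1], [0, 0, 0, 0, 0, 0, 0.1], [0, 0, 0, 0, 0, 0, 0.1], [0, 0, 0, 0, 0, 0, 0.1], [0, 0, 0, 0, 0, 0, 0.1], [0, 0, 0, 0, 0, 0, 0.1], [0, 0, 0, 0, 0, 0, 0.1]])

```text
time: 17.85
position: [0.526, 0.0224, 0.28]
tool_rot: [0.007, -3.141, -0.0]
ft_force: [-4.9, -1.1, 1.3]
grip_width: 0.334
grip_force: 35.0
```

carry_out(steps=[[0, 0, 0, 0, 0, 0, 0.6], [0, 0, 0, 0, 0, 0, 0.6], [0, 0, 0, 0, 0, 0, 0.8], [0, 0, 0, 0, 0, 0, 1], [0, 0, 0, 0, 0, 0, 1], [0, 0, 0, 0, 0, 0, 1], [0, 0, 0, 0, 0, 0, 1]])

```text
time: 18.55
position: [0.5264, 0.0223, 0.2802]
tool_rot: [-0.007, 3.141, 0.0]
ft_force: [0.1, 0.6, -0.0]
grip_width: 0.889
grip_force: 0.0
```

carry_out(steps=[[0, 0, 0, 0, 0, 1, 1], [0, 0, 0, 0, 0, 3, 1], [0, 0, 0, 0, 0, 6, 1], [0, 0, 0, 0, 0, 9, 1], [0, 0, 0, 0, 0, 11, 1], [0, 0, 0, 0, 0, 12, 1], [0, 0, 0, 0, 0, 12, 1], [0, 0, 0, 0, 0, 12, 1]])

```text
time: 19.35
position: [0.5261, 0.0223, 0.3994]
tool_rot: [0.007, -3.141, 0.0]
ft_force: [0.5, 0.3, -0.9]
grip_width: 1.0
grip_force: 0.0
```

Run:
```python
from h import *
R=track(20);p,e=fit(R,3.859);print(p,np.hypot(*p[:2]))
S=ctrl.get_image("scene");b=blobs(S,"red",(240,300,145,190))
o,d=ray(S,[b[0][1]]);print(b,o+d[0]*(.525-o[0])/d[0][0])
s=ctrl.get_state();print(s["time"],s["position"],s["grip_width"],s["ft_force"])
```

```text
[ 4.20629159e-05 -6.49455367e-04  2.07856111e-03] 0.0006508160742981714
[([275, 161, 6, 12, 66], [277.6, 166.3])] [0.525      0.02179611 0.33172354]
20.4 [0.52636431 0.02233166 0.40017439] 1.0016342507595077 [ 0.12584751 -0.09683803 -0.58217148]
```

The rack is at rest, the pin is up and the gripper is clear, so I am handing in.

```bash
python3 -c "
from bench import ctrl
print(ctrl.close_job())"
```

```text
the job is handed in; nothing more can be done
None
```

The job is handed in with no verdict shown: the rack hangs within about 2 mm of the tray's middle, swinging under 0.003 rad and held still over 5 s before letting go, with the pin about 17 mm up and the gripper clear.

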